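Mirror the bar row into the left-hander's caddy

ROBOT

A 6-joint arm with a two-finger parallel gripper is mounted at the origin on a cart in front of the work surface, level with it; the furniture and walls round the work are solid. World frame = base frame: x ahead of the robot, y to its left, z up, the work surface at z = 0. Lengths are in mm, angles in rad, forces in N, time in s.
With the tool pointing down it reaches from about 275 to 750 mm from the base axis. Payload 10.2 kg.
Tool frame: the origin (TCP) lies on the centre line of the jaws, within the pads' length; the fingertips stand 8 mm ahead of it and the grasp point (between the pads) lies 11 mm behind it; x points along the fingers, y is the direction in which the jaws open and shut, and the axes are right-handed (so a half turn about x gives the same grasp; the last joint's range is limited). The gripper opens to 85 mm and grips with 20 to 120 N. Pads are 22 mm wide; open, the fingers measure 114 mm over their backs; the gripper's body (76 mm by 85 mm) begins 54 mm behind the grasp point. The pads swing forward as they close: fully open they stand 13 mm farther back than shut.
Start: joints at [0.997, 0.313, 1.498, -0, 1.331, -0.223], TCP at [180.429, 493.028, 202.394] pointing down, gripper open.
Joint ranges: [-2.94, 2.94], [-0.97, 2.17], [0.19, 2.56], [-1.23, 4.37], [0.02, 3.11], [-2.88, 2.88]. Speed limits (rad/s): [2.39, 2.39, 3.01, 3.14, 3.14, 3.14].

INTERFACE

Orientations are given as a unit quaternion [w, x, y, z].
In Python, from rig import ctrl, vision, workorder gives the robot as it stands. The module is installed in compiled form; this text tells all that it offers.
- The arm moves only by the shell command python3 -m jog 'ROWS' [OPENING] [FORCE]. ROWS is JSON, a list that holds one entry, the list of rows, each a list of 6 numbers: the shift along the tool's x, y, z in m, then the turn, a rotation vector about the tool's x, y, z in rad. A call has 1 to 12 rows; each row shifts and turns the commanded pose from where the row before left it, along the tool's axes as they then stand; what a row does not reach is not made up. A row lasts 1/8 s, in which the tool goes at most 62.5 mm and 10.7 degrees, less where a joint would pass 70% of its speed; a pose out of reach is approached as far as the arm can. A call is refused whole if a number of a shift passes 0.0625 or a number of a turn 0.188, either way. A call with a gripper value outside its range is refused whole. OPENING is the closure in counts, from 0 (fully open) to 255 (shut), set as the call begins (- or left out, the last holds). The fingers move at their own pace and stop on an object; FORCE is the grip in N (left out, the last holds). Time passes only in rows, so rows that do not move let the fingers close. It gives the time, the measured TCP pose, the force and the opening at its end, in the units of the state.
- ctrl.sense(): the state, without advancing time (a new reading comes with each control period).
- vision.capture(name): name is "scene" or "top" or "wrist"; returns a dict with "image" (480x640x3 uint8, red, green, blue), "mtx" (3x3 intrinsics, pixels), "k1" (the pictures are not rectified: a ray, as slopes to the right and down, at radius r is drawn at 1 + k1 r^2 times it, then the intrinsics apply), "R" (3x3) and "t" (3): a world point X has camera coordinates R X + t; the wrist camera has in their place "hand_eye" (4x4, takes a point from camera to tool coordinates, whose origin is the TCP and whose axes are the tool frame's). Camera axes: x right, y down, z forward; pixel columns grow to the right and rows downward; lengths in mm; the calibration is good to about 2 mm. A picture is of the moment at which its call begins: read the wrist's pose just before it. There is no depth.
- workorder.finish_job(): hands the job in, once; it reports no verdict.
The state is a dict: "time_s": time; "joints": joint angles; "dq": joint speeds; "tau": joint torques, N m; "eef_pos": TCP position; "ee_rot": TCP orientation; "force": force on the tool from outside, world axes, zero at the start; "wrist_torque": the same for the moment, N m; "grip_width": opening from 0.0 (shut) to 1.0 (fully open).
Only numpy, scipy, OpenCV 4.12 (cv2) and the standard library are available. Lean on these libraries where they do the work, as an engineer would, in place of code of your own. Each camera call takes 0.05 s, during which the arm holds its last target.

TASK

The next barista is left-handed: move the four things standing in a row on the wooden riser into the pockets of the steel caddy in reverse order, so that what stood furthest left on the riser ends furthest right in the caddy, and so on through the row. Stand one thing upright in each pocket, flat on its floor, and never let any of them topple.

Things in the scene. Friction and masses are not known exactly. Their poses are not given: they have to be found in the camera images.
- riser: Rack to be emptied: fixed low wooden board, 105 mm deep (x) by 345 mm long (y), deck top 24 mm above the worktop, with four cork pads in a row at y = +120, +40, -40, -120 mm. Origin under its centre on the worktop; x points away from the robot, y to the robot's left, within 0.3 rad. Stands left or right of the caddy.
- caddy: Rack to be filled: fixed steel caddy, 86 mm deep (x) by 326 mm long (y), a low wire loop on each end. Four pockets 74 mm square inside, centred at y = +120, +40, -40, -120 mm (x = 0); pocket floor 10 mm above the worktop, pocket walls 12 mm high above that floor. Origin under its centre on the worktop; x points away from the robot, y to the robot's left, within 0.3 rad.
- jigger: Double-cone steel measure with a narrow waist, 78 mm tall, 46 mm across the bottom, 38 mm across the top rim, about 30 mm at the waist, which is 44 to 50 mm above its foot; round, about 0.07 kg. Loose, stands upright. Origin at the centre of its underside, z up.
- shaker: Small shaker: clear round body with a steel domed top, 44 mm across up to 74 mm height (34 mm in the dome above that), 90 mm tall, about 0.1 kg. Loose, stands upright. Origin at the centre of its underside, z up.
- spice_jar: Round spice jar with a printed sleeve and a dark flat screw cap (fixed), the tallest of the four: 105 mm tall, 42 mm across the body, 44 mm across the cap (from 85 mm up), about 0.11 kg. Loose, stands upright. Origin at the centre of its underside, z up.
- glass: Small empty tasting glass with a band round it, 82 mm tall, 58 mm across the rim tapering to 48 mm at the foot, about 0.11 kg. Loose, stands upright. Origin at the centre of its underside, z up.
- jigger_pad: Round cork pad 74 mm across, 4 mm thick, fixed on the riser: the one on which the jigger stands at the start. Origin at the centre of its underside.
- shaker_pad: Round cork pad 74 mm across, 4 mm thick, fixed on the riser: the one on which the shaker stands at the start. Origin at the centre of its underside.
- spice_jar_pad: Round cork pad 74 mm across, 4 mm thick, fixed on the riser: the one on which the spice jar stands at the start. Origin at the centre of its underside.
- glass_pad: Round cork pad 74 mm across, 4 mm thick, fixed on the riser: the one on which the glass stands at the start. Origin at the centre of its underside.
Mind the look-alikes: they are no part of the job. Leave any blue or red look-alike of the glass alone. What is shaped like the spice_jar but blue is not meant.

How it is judged (in metres and radians):
At the end, for the whole second after the job is handed in: Each thing stands at rest and upright (within 0.12 rad) on the floor of its own caddy pocket (within 18 mm of the pocket centre along each side, foot within 6 mm of the floor), the pockets filled in the reverse of the left-to-right order of the pads they stood on (((y of jigger_pad in the frame of riser between 0.09 and 0.15 m and y of jigger in the frame of caddy between -0.138 and -0.102 m) or (y of jigger_pad in the frame of riser between 0.01 and 0.07 m and y of jigger in the frame of caddy between -0.058 and -0.022 m) or (y of jigger_pad in the frame of riser between -0.07 and -0.01 m and y of jigger in the frame of caddy between 0.022 and 0.058 m) or (y of jigger_pad in the frame of riser between -0.15 and -0.09 m and y of jigger in the frame of caddy between 0.102 and 0.138 m)) and x of jigger in the frame of caddy between -0.018 and 0.018 m and z of jigger in the frame of caddy between 0.004 and 0.016 m and angle between each of jigger, shaker, spice_jar, glass's own z axis and vertical below 0.12 rad and linear speed of each of jigger, shaker, spice_jar, glass below 0.02 m/s and angular speed of each of jigger, shaker, spice_jar, glass below 0.3 rad/s and ((y of shaker_pad in the frame of riser between 0.09 and 0.15 m and y of shaker in the frame of caddy between -0.138 and -0.102 m) or (y of shaker_pad in the frame of riser between 0.01 and 0.07 m and y of shaker in the frame of caddy between -0.058 and -0.022 m) or (y of shaker_pad in the frame of riser between -0.07 and -0.01 m and y of shaker in the frame of caddy between 0.022 and 0.058 m) or (y of shaker_pad in the frame of riser between -0.15 and -0.09 m and y of shaker in the frame of caddy between 0.102 and 0.138 m)) and x of shaker in the frame of caddy between -0.018 and 0.018 m and z of shaker in the frame of caddy between 0.004 and 0.016 m and ((y of spice_jar_pad in the frame of riser between 0.09 and 0.15 m and y of spice_jar in the frame of caddy between -0.138 and -0.102 m) or (y of spice_jar_pad in the frame of riser between 0.01 and 0.07 m and y of spice_jar in the frame of caddy between -0.058 and -0.022 m) or (y of spice_jar_pad in the frame of riser between -0.07 and -0.01 m and y of spice_jar in the frame of caddy between 0.022 and 0.058 m) or (y of spice_jar_pad in the frame of riser between -0.15 and -0.09 m and y of spice_jar in the frame of caddy between 0.102 and 0.138 m)) and x of spice_jar in the frame of caddy between -0.018 and 0.018 m and z of spice_jar in the frame of caddy between 0.004 and 0.016 m and ((y of glass_pad in the frame of riser between 0.09 and 0.15 m and y of glass in the frame of caddy between -0.138 and -0.102 m) or (y of glass_pad in the frame of riser between 0.01 and 0.07 m and y of glass in the frame of caddy between -0.058 and -0.022 m) or (y of glass_pad in the frame of riser between -0.07 and -0.01 m and y of glass in the frame of caddy between 0.022 and 0.058 m) or (y of glass_pad in the frame of riser between -0.15 and -0.09 m and y of glass in the frame of caddy between 0.102 and 0.138 m)) and x of glass in the frame of caddy between -0.018 and 0.018 m and z of glass in the frame of caddy between 0.004 and 0.016 m); the robot touches nothing.
It fails at once if one of the four things is tipped over (more than 0.8 rad) (angle between any of jigger, shaker, spice_jar, glass's own z axis and vertical above 0.8 rad).
It also fails if it takes over 120 s, if anything falls off the work surface, if the arm or the gripper's body presses on something with over 40 N, if the wrist force passes 120 N, or if a joint passes its speed limit or range.

## Working session

There is one attempt and no reset: what is moved stays moved. The work goes in short steps, Python scripts to look and compute and a shell command to move; the robot and the scene stay as the last step left them, time stands still between calls to the robot, and variables do not carry over. Pictures are saved under pics/ and viewed, and the job is handed in when it is done.

```bash
mkdir -p pics
python3 - <<'E'
from rig import ctrl, vision
import cv2,pickle
print(ctrl.sense())
for n in("scene","top","wrist"):
    c=vision.capture(n); cv2.imwrite(f"pics/{n}0.png",c["image"][:,:,::-1]); pickle.dump(c,open(n+"0.pkl","wb"))
    print(n,{k:v for k,v in c.items() if k!="image"})
E
```

```text
{'time_s': 0.0, 'joints': array([ 9.96618250e-01,  3.13509546e-01,  1.49843156e+00,  3.00785949e-05,
        1.33099471e+00, -2.23404453e-01]), 'dq': array([ 0.00113207,  0.00053585, -0.00043615, -0.00072933, -0.001165  ,
       -0.00023499]), 'tau': array([ 1.78733485e-04, -4.12270725e+01, -2.59742653e+01, -1.92038297e-04,
        4.17847827e-03, -8.63827495e-06]), 'eef_pos': array([180.24810646, 492.78133187, 201.80671167]), 'ee_rot': array([ 0.69606462,  0.12295124,  0.69645246, -0.12381845]), 'force': array([-1.07361238,  0.64568236, -0.31716526]), 'wrist_torque': array([-0.01322387, -0.03467541, -0.03823602]), 'grip_width': 0.9972852190814281}
scene {'mtx': array([[559.6422396 ,   0.        , 316.7582192 ],
       [  0.        , 559.6422396 , 241.64854167],
       [  0.        ,   0.        ,   1.        ]]), 'k1': 0.033496434103988955, 'R': array([[ 0.51867989, -0.85479113, -0.01741541],
       [-0.55983272, -0.32416528, -0.76256423],
       [ 0.64618766,  0.40527645, -0.64667805]]), 't': array([-274.72718204,  333.87790767,  770.620562  ])}
top {'mtx': array([[504.06091173,   
[... 220 characters left out ...]
[-0.995095  ,  0.01410941, -0.09791252],
       [ 0.09824202,  0.02493857, -0.99485003]]), 't': array([  22.86772576,  533.74788081, 1219.83126202])}
wrist {'mtx': array([[407.075618  ,   0.        , 321.18994796],
       [  0.        , 407.075618  , 238.36849328],
       [  0.        ,   0.        ,   1.        ]]), 'k1': -0.07298489896059733, 'hand_eye': array([[ 1.12076362e-03, -3.22362605e-01,  9.46615600e-01,
        -1.72521231e+02],
       [ 9.99999367e-01,  2.70467941e-04, -1.09186259e-03,
        -1.08753712e+00],
       [ 9.59464964e-05,  9.46616225e-01,  3.22362704e-01,
        -8.21487489e+01],
       [ 0.00000000e+00,  0.00000000e+00,  0.00000000e+00,
         1.00000000e+00]])}
```

View pics/scene0.png

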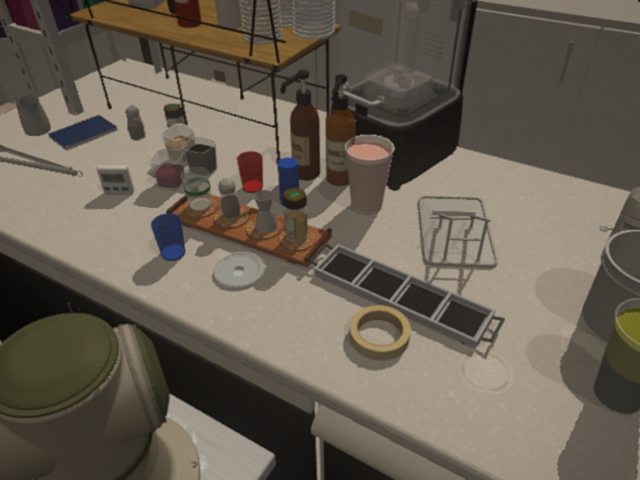

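View pics/top0.png

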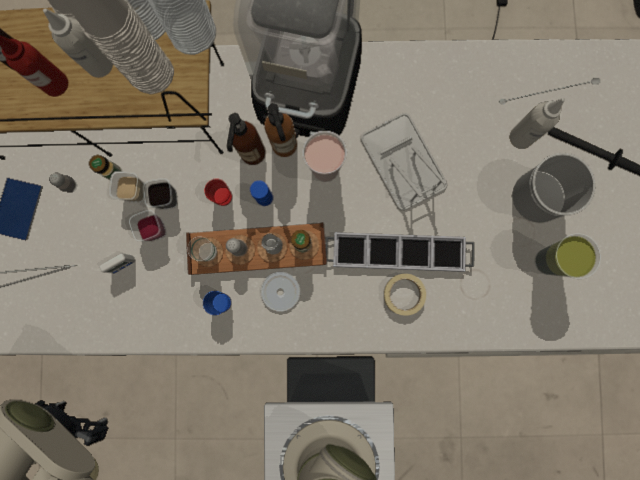

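View pics/wrist0.png

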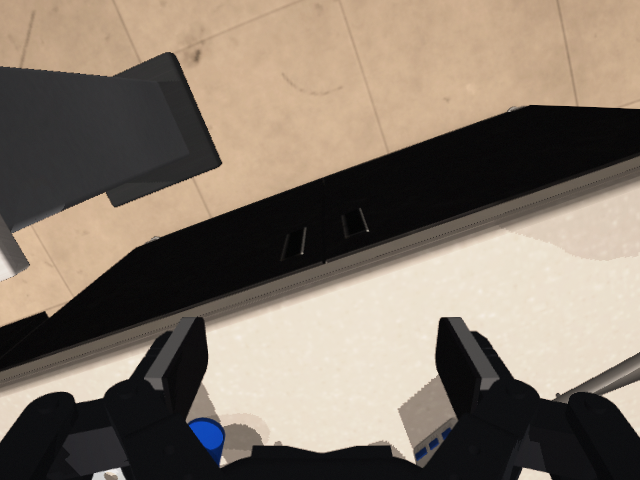

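Run:
```python
import cv2
t=cv2.imread("pics/top0.png"); cv2.imwrite("pics/t0a.png",cv2.resize(t[210:310,175:335],None,fx=5,fy=5,interpolation=cv2.INTER_CUBIC))
cv2.imwrite("pics/t0b.png",cv2.resize(t[215:290,320:480],None,fx=5,fy=5,interpolation=cv2.INTER_CUBIC))
t=cv2.imread("pics/scene0.png"); cv2.imwrite("pics/s0a.png",cv2.resize(t[140:280,140:340],None,fx=4,fy=4,interpolation=cv2.INTER_CUBIC))
```

```text
(no output)
```

View pics/t0a.png

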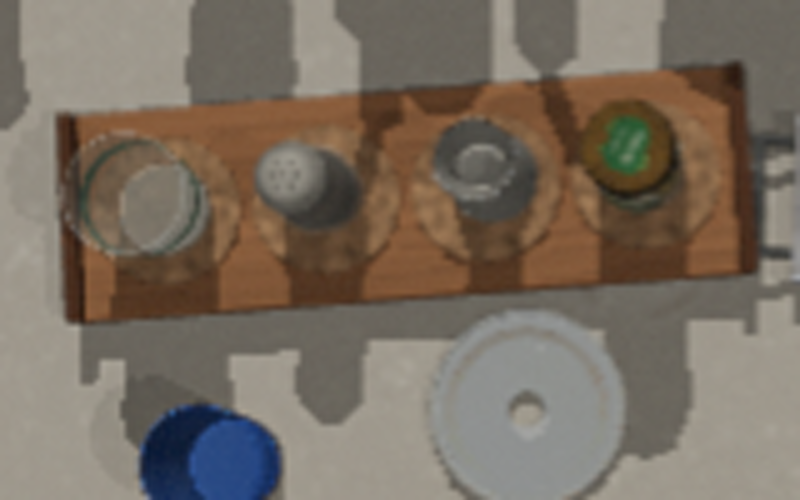

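View pics/t0b.png

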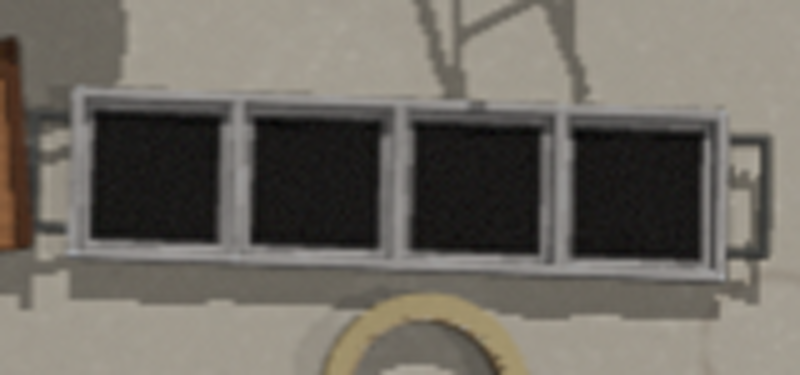

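View pics/s0a.png

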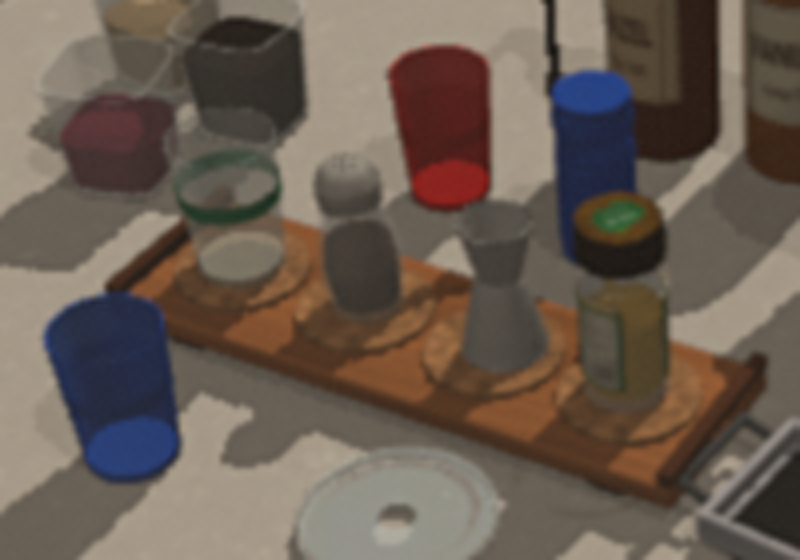

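```bash
cat > h.py <<'E'
import numpy as np,cv2
from scipy.spatial.transform import Rotation as Rn
def undist(c,uv):
    # drawn = ray*(1+k1 r^2), fixed-point inverse by cv2
    return cv2.undistortPoints(np.array(uv,float).reshape(-1,1,2),c["mtx"],np.array([c["k1"],0,0,0])).reshape(-1,2)
def pose(c,st=None):
    if "R" in c: return c["R"].T, -c["R"].T@c["t"]
    q=st["ee_rot"]; Rt=Rn.from_quat([q[1],q[2],q[3],q[0]]).as_matrix()
    H=c["hand_eye"]; return Rt@H[:3,:3], Rt@H[:3,3]+st["eef_pos"]
def toplane(c,uv,z,st=None):
    R,o=pose(c,st); n=undist(c,uv); d=np.c_[n,np.ones(len(n))]@R.T
    s=(np.asarray(z)-o[2])/d[:,2]; return o+d*s[:,None]
def proj(c,X,st=None):
    R,o=pose(c,st); p=(np.atleast_2d(X)-o)@R; n=p[:,:2]/p[:,2:]; r2=(n**2).sum(1,keepdims=True)
    n=n*(1+c["k1"]*r2); K=c["mtx"]; return n*[K[0,0],K[1,1]]+K[:2,2]
E
python3 - <<'E'
from h import *; import pickle
np.set_printoptions(precision=1,suppress=True)
c=pickle.load(open("top0.pkl","rb"))
f=lambda p,ox,oy:(np.array(p,float)+.5)/5-.5+[ox,oy]
A=toplane(c,f([(57,115),(742,65),(755,272),(67,322)],175,210),[30]*4);print("riser",A,A.mean(0),np.linalg.norm(np.diff(A,axis=0),axis=1))
P=toplane(c,f([(168,206),(328,198),(488,190),(648,182)],175,210),[28]*4);print("pads",P)
O=toplane(c,f([(137,193),(290,175),(472,165),(628,148)],175,210),[110,114,106,133]);print("objs",O)
B=toplane(c,f([(78,90),(725,112),(722,278),(70,255)],320,215),[22]*4);print("caddy",B,B.mean(0),np.linalg.norm(np.diff(B,axis=0),axis=1))
F=toplane(c,f([(157,178),(318,182),(478,190),(637,195)],320,215),[10]*4);print("pocket",F)
for a in (A,B):
    v=(a[0]+a[3]-a[1]-a[2]); print("yaw",np.arctan2(-v[0],v[1]))
E
```

```text
riser [[576.  350.7  30. ]
 [595.8   8.   30. ]
 [492.9   2.8  30. ]
 [472.5 344.2  30. ]] [534.3 176.4  30. ] [343.3 102.9 341.9]
pads [[529.8 294.6  28. ]
 [532.6 214.4  28. ]
 [535.5 134.6  28. ]
 [538.4  55.2  28. ]]
objs [[528.2 288.7 110. ]
 [535.2 216.2 114. ]
 [539.5 132.6 106. ]
 [543.2  58.2 133. ]]
caddy [[ 571.4  -21.9   22. ]
 [ 555.7 -342.4   22. ]
 [ 473.5 -337.7   22. ]
 [ 489.2  -16.8   22. ]] [ 522.5 -179.7   22. ] [320.9  82.4 321.3]
pocket [[ 528.   -60.8   10. ]
 [ 524.8 -141.1   10. ]
 [ 519.7 -220.8   10. ]
 [ 516.1 -300.    10. ]]
yaw 0.058609712198247815
yaw -0.04892675068592935
```

```bash
cat > rel.py <<'E'
import sys
from h import *
from rig import ctrl
np.set_printoptions(precision=4,suppress=True)
def tf(s): q=s["ee_rot"]; return Rn.from_quat([q[1],q[2],q[3],q[0]]).as_matrix()
if __name__=="__main__":
    # target x y z, yaw of jaw direction (tool y) ~ world x rotated by yaw
    x,y,z,yaw=map(float,sys.argv[1:5]); s=ctrl.sense(); T=tf(s)
    best=None
    for sg in (1,-1):
        Y=sg*np.array([np.cos(yaw),np.sin(yaw),0]); X=np.array([0,0,-1.]); G=np.c_[X,Y,np.cross(X,Y)]
        rv=Rn.from_matrix(T.T@G).as_rotvec(); print("sg",sg,"turn(tool)",rv, "shift in goal axes mm",G.T@(np.array([x,y,z])-s["eef_pos"]))
    print("tool-axis shift now",T.T@(np.array([x,y,z])-s["eef_pos"]),"pos",s["eef_pos"],"t",s["time_s"],"F",s["force"],"w",s["grip_width"],"q",s["joints"]); print(T)
E
python3 rel.py 541 57 230 0.0586
```

```text
sg 1 turn(tool) [1.1614 0.0004 0.0009] shift in goal axes mm [-28.0063 334.5485 456.2097]
sg -1 turn(tool) [-1.9802 -0.001   0.0004] shift in goal axes mm [ -28.0063 -334.5485 -456.2097]
tool-axis shift now [ -27.8271 -285.3822  488.4843] pos [180.3072 492.8333 201.9937] t 0.15 F [ 0.5649  0.0434 -0.2193] w 1.0024839014065663 q [ 0.9966  0.3133  1.4982 -0.      1.331  -0.2234]
[[-0.0005  0.3436  0.9391]
 [-0.0008  0.9391 -0.3436]
 [-1.     -0.0009 -0.0002]]
```

```bash
python3 -m jog '[[[0,0,0,0.166,0,0],[0,0,0,0.166,0,0],[0,0,0,0.166,0,0],[0,0,0,0.166,0,0],[0,0,0,0.166,0,0],[0,0,0,0.166,0,0],[0,0,0,0.166,0,0],[0,0,0,0,0,0]]]' 0 40; python3 rel.py 541 57 230 0.0586
```

```text
time_s: 1.15
eef_pos: [180.4, 492.9, 202.2]
ee_rot: [0.515, 0.485, 0.515, -0.485]
force: [0.3, 0.3, -0.5]
grip_width: 0.996
sg 1 turn(tool) [0.0009 0.0004 0.0003] shift in goal axes mm [-27.8163 334.4891 456.3198]
sg -1 turn(tool) [-3.1407 -0.0005  0.0006] shift in goal axes mm [ -27.8163 -334.4891 -456.3198]
tool-axis shift now [-27.7511 334.0814 456.6223] pos [180.36   492.9467 202.1837] t 1.15 F [ 0.2929  0.3192 -0.5395] w 0.9960783797718153 q [0.9966 0.3131 1.498  0.     1.331  0.9371]
[[-0.0003  0.9982  0.0594]
 [-0.0004  0.0594 -0.9982]
 [-1.     -0.0003  0.0004]]
```

```bash
python3 -m jog '[[[-0.0073,0.0423,0.0372,0,0,0],[-0.0073,0.0423,0.0372,0,0,0],[-0.0073,0.0423,0.0372,0,0,0],[-0.0073,0.0423,0.0372,0,0,0],[-0.0073,0.0423,0.0372,0,0,0],[-0.0073,0.0423,0.0372,0,0,0],[-0.0073,0.0423,0.0372,0,0,0],[-0.0073,0.0423,0.0372,0,0,0],[0,0,0,0,0,0],[0,0,0,0,0,0]]]'
python3 - <<'E'
from rig import ctrl, vision
import cv2,pickle
s=ctrl.sense();c=vision.capture("wrist"); cv2.imwrite("pics/w1.png",c["image"][:,:,::-1]); pickle.dump((c,s),open("w1.pkl","wb"))
print(s["eef_pos"],s["time_s"])
E
```

```text
time_s: 2.4
eef_pos: [535.1, 215.8, 260.5]
ee_rot: [0.515, 0.485, 0.515, -0.485]
force: [0.6, -0.0, -0.1]
grip_width: 0.998
[535.08343344 215.82976431 260.47392101] 2.4
```

View pics/w1.png

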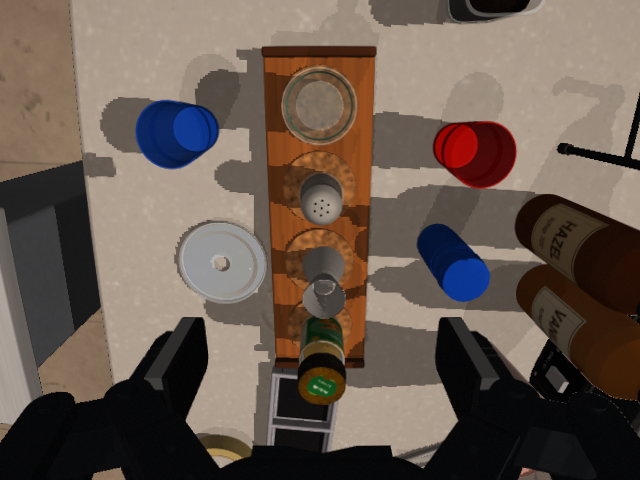

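Run:
```python
from h import *; import pickle
np.set_printoptions(precision=1,suppress=True)
c,s=pickle.load(open("w1.pkl","rb"))
print(toplane(c,[(319.5,106),(321.5,207),(324,298),(322.5,384)],[110,114,106,133],s))
print("riser ends",toplane(c,[(263,48),(376,48),(276,364),(364,364)],[30]*4,s))
print("pads",toplane(c,[(320,104),(320,184),(321,262)],[28]*3,s))
```

```text
[[529.3 293.3 110. ]
 [535.5 215.4 114. ]
 [542.9 129.8 106. ]
 [546.   57.4 133. ]]
riser ends [[474.2 340.8  30. ]
 [577.6 347.   30. ]
 [494.7   0.5  30. ]
 [598.3   6.8  30. ]]
pads [[529.3 294.1  28. ]
 [533.9 217.   28. ]
 [539.9 132.6  28. ]]
```

```bash
python3 -m jog '[[[0.022,0,0.0396,0,0,0],[0.022,0,0.0396,0,0,0],[0.022,0,0.0396,0,0,0],[0.022,0,0.0396,0,0,0],[0,0,0,0,0,0],[0,0,0,0,0,0]]]'; python3 rel.py 545 57.5 77 0.0586
```

```text
time_s: 3.2
eef_pos: [544.6, 58.6, 173.5]
ee_rot: [0.515, 0.485, 0.515, -0.485]
force: [0.2, -0.3, -0.5]
grip_width: 1.007
sg 1 turn(tool) [ 0.0012 -0.0001 -0.0009] shift in goal axes mm [96.4771  0.3664  1.1513]
sg -1 turn(tool) [-3.1404  0.0014 -0.0002] shift in goal axes mm [96.4771 -0.3664 -1.1513]
tool-axis shift now [96.4773  0.2772  1.1656] pos [544.5668  58.6278 173.4771] t 3.2 F [ 0.1977 -0.2594 -0.4519] w 1.0067452427623387 q [-0.1069  0.3852  1.4737  0.0003  1.2818 -0.1668]
[[ 0.0009  0.9982  0.0598]
 [ 0.0002  0.0598 -0.9982]
 [-1.      0.0009 -0.0001]]
```

```bash
python3 -m jog '[[[0.03,0,0.0004,0,0,0],[0.03,0,0.0004,0,0,0],[0.0245,0,0.0004,0,0,0],[0.012,0,0,0,0,0],[0,0,0,0,0,0]]]'; python3 -m jog '[[[0,0,0,0,0,0],[0,0,0,0,0,0],[0,0,0,0,0,0],[0,0,0,0,0,0],[0,0,0,0,0,0],[0,0,0,0,0,0],[0,0,0,0,0,0],[0,0,0,0,0,0]]]' 255 40
```

```text
time_s: 3.82
eef_pos: [544.8, 57.0, 76.5]
ee_rot: [0.515, 0.485, 0.515, -0.485]
force: [0.4, 1.1, 1.1]
grip_width: 0.998
time_s: 4.82
eef_pos: [545.2, 56.2, 77.2]
ee_rot: [0.515, 0.486, 0.514, -0.485]
force: [-1.2, 0.1, 6.1]
grip_width: 0.503
```

```bash
python3 -m jog '[[[-0.008,0,0,0,0,0],[-0.016,0,0,0,0,0],[-0.024,0,0,0,0,0],[-0.02,0,0,0,0,0],[-0.01,0,0,0,0,0],[0,0,0,0,0,0]]]'; python3 rel.py 528.4 -60.5 110 -0.049
python3 - <<'E'
from rig import vision
import cv2
cv2.imwrite("pics/w2.png",vision.capture("wrist")["image"][:,:,::-1])
E
```

```text
time_s: 5.58
eef_pos: [545.0, 56.2, 154.9]
ee_rot: [0.515, 0.486, 0.514, -0.485]
force: [-0.6, -0.7, -1.3]
grip_width: 0.505
sg 1 turn(tool) [ 0.107   0.0001 -0.0012] shift in goal axes mm [ 44.9215 -10.8401 117.3787]
sg -1 turn(tool) [-3.0345  0.0018  0.0002] shift in goal axes mm [  44.9215   10.8401 -117.3787]
tool-axis shift now [ 44.9178 -23.371  115.5396] pos [544.9764  56.2068 154.9215] t 5.575 F [-0.5813 -0.7392 -1.289 ] w 0.5049767288422092 q [-0.1111  0.4022  1.4996 -0.      1.2386 -0.1692]
[[ 0.0012  0.9983  0.058 ]
 [-0.0001  0.058  -0.9983]
 [-1.      0.0012  0.0002]]
```

View pics/w2.png

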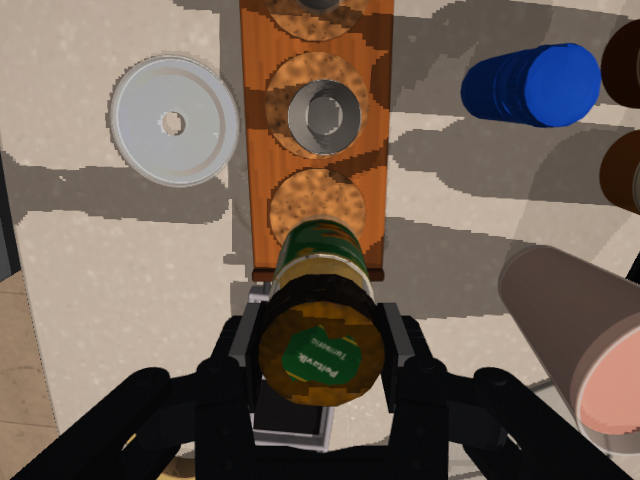

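```bash
python3 -m jog '[[[0,0,0,0.107,0,0],[0,-0.001,0.012,0,0,0],[0,-0.0026,0.028,0,0,0],[0,-0.0032,0.034,0,0,0],[0,-0.0026,0.028,0,0,0],[0,-0.0014,0.015,0,0,0],[0,0,0,0,0,0]]]'; python3 -m jog '[[[0.01,0,0,0,0,0],[0.022,0,0,0,0,0],[0.022,0,0,0,0,0],[0.016,0,0,0,0,0],[0.008,0,0,0,0,0],[0.004,0,0,0,0,0],[0,0,0,0,0,0],[0,0,0,0,0,0]]]'; python3 rel.py 528.4 -61 59 -0.049
```

```text
time_s: 6.5
eef_pos: [528.1, -60.8, 154.1]
ee_rot: [-0.487, -0.512, -0.488, 0.512]
force: [0.2, 0.1, -0.7]
grip_width: 0.5
time_s: 7.5
eef_pos: [528.5, -60.2, 72.8]
ee_rot: [0.488, 0.512, 0.487, -0.512]
force: [-0.7, -1.0, -0.4]
grip_width: 0.501
sg 1 turn(tool) [ 0.      0.0003 -0.001 ] shift in goal axes mm [13.8225 -0.0968  0.7846]
sg -1 turn(tool) [-3.1416  0.0015  0.0004] shift in goal axes mm [13.8225  0.0968 -0.7846]
tool-axis shift now [13.8226 -0.11    0.7807] pos [528.5352 -60.2211  72.8225] t 7.5 F [-0.699  -0.9897 -0.4414] w 0.5013241302928804 q [-0.3339  0.4653  1.6414 -0.      1.0339 -0.2849]
[[ 0.0009  0.9988 -0.049 ]
 [-0.0003 -0.049  -0.9988]
 [-1.      0.001   0.0003]]
```

```bash
python3 -m jog '[[[0.006,0,0,0,0,0],[0.0045,0,0,0,0,0],[0.002,0,0,0,0,0],[0,0,0,0,0,0],[0,0,0,0,0,0]]]'
python3 - <<'E'
from rig import vision
import cv2
a=vision.capture("scene")["image"][:,:,::-1]
cv2.imwrite("pics/s3.png",cv2.resize(a[150:350,260:520],None,fx=3,fy=3))
E
```

```text
time_s: 8.12
eef_pos: [528.3, -60.1, 59.9]
ee_rot: [0.488, 0.512, 0.488, -0.512]
force: [-0.0, -0.1, -0.2]
grip_width: 0.503
```

View pics/s3.png

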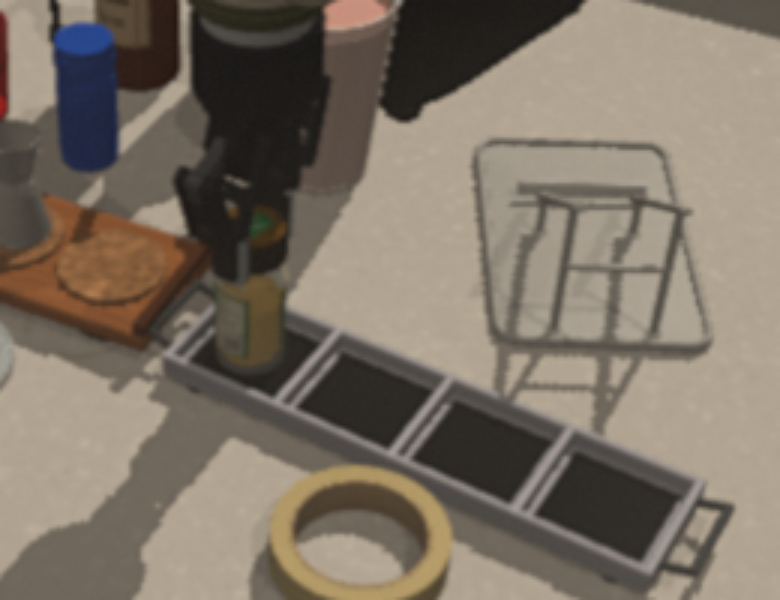

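```bash
python3 -m jog '[[[0.0007,0,0,0,0,0],[0.0007,0,0,0,0,0],[0,0,0,0,0,0]]]';python3 -m jog '[[[0.0007,0,0,0,0,0],[0.0007,0,0,0,0,0],[0,0,0,0,0,0]]]'
```

```text
time_s: 8.55
eef_pos: [528.4, -60.2, 59.2]
ee_rot: [0.488, 0.512, 0.487, -0.512]
force: [-1.9, 1.0, 7.6]
grip_width: 0.502
time_s: 8.93
eef_pos: [528.6, -60.3, 59.2]
ee_rot: [0.488, 0.512, 0.487, -0.512]
force: [-6.0, 0.7, 20.0]
grip_width: 0.505
```

```bash
python3 -m jog '[[[-0.0014,0,0,0,0,0],[0,0,0,0,0,0]]]'; python3 -m jog '[[[0,0,0,0,0,0],[0,0,0,0,0,0],[0,0,0,0,0,0],[0,0,0,0,0,0],[0,0,0,0,0,0]]]' 0; python3 -m jog '[[[-0.02,0,0,0,0,0],[-0.04,0,0,0,0,0],[-0.05,0,0,0,0,0],[-0.02,0,0,0,0,0],[0,0,0,0,0,0]]]'; python3 rel.py 541 131.5 180 0.0586
python3 - <<'E'
from rig import vision
import cv2
a=vision.capture("wrist")["image"][:,:,::-1]
cv2.imwrite("pics/w4.png",a)
E
```

```text
time_s: 9.18
eef_pos: [528.5, -60.2, 59.2]
ee_rot: [0.488, 0.512, 0.487, -0.512]
force: [-3.5, -0.4, 7.9]
grip_width: 0.504
time_s: 9.8
eef_pos: [528.2, -60.1, 58.3]
ee_rot: [-0.488, -0.512, -0.488, 0.512]
force: [0.2, 0.4, -0.9]
grip_width: 0.998
time_s: 10.42
eef_pos: [528.8, -60.3, 189.5]
ee_rot: [0.488, 0.513, 0.487, -0.512]
force: [0.7, 0.8, -1.1]
grip_width: 1.004
sg 1 turn(tool) [-0.1076  0.001  -0.0026] shift in goal axes mm [   9.4559   23.4269 -190.7446]
sg -1 turn(tool) [ 3.034  -0.004  -0.0015] shift in goal axes mm [  9.4559 -23.4269 190.7446]
tool-axis shift now [   9.3066    2.789  -192.1649] pos [528.7845 -60.2892 189.4559] t 10.425 F [ 0.6886  0.7698 -1.0524] w 1.0039525742821032 q [-0.3338  0.3371  1.4989 -0.      1.3028 -0.2848]
[[ 0.0026  0.9988 -0.0489]
 [-0.0009 -0.0489 -0.9988]
 [-1.      0.0027  0.0008]]
```

View pics/w4.png

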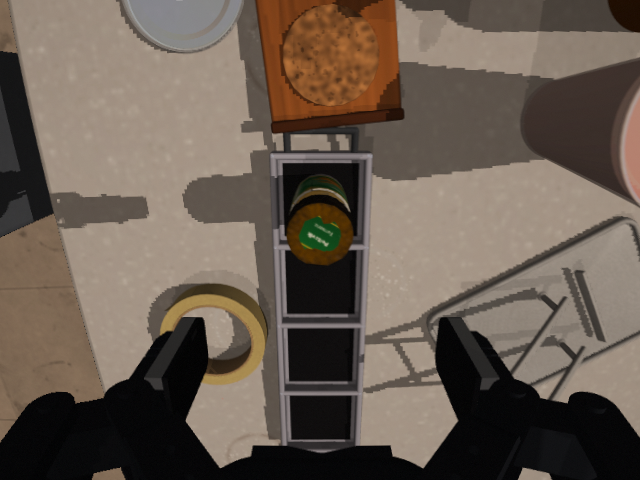

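```bash
python3 -m jog '[[[0,0,0,-0.107,0,0],[0.0018,0.0047,-0.038,0,0,0],[0.0018,0.0047,-0.038,0,0,0],[0.0018,0.0047,-0.038,0,0,0],[0.0018,0.0047,-0.038,0,0,0],[0.0018,0.0047,-0.038,0,0,0],[0,0,0,0,0,0],[0,0,0,0,0,0]]]'; python3 rel.py 541 131.5 64 0.0586
python3 - <<'E'
from rig import vision,ctrl
import cv2
from h import *
s=ctrl.sense();c=vision.capture("wrist")
cv2.imwrite("pics/w5.png",c["image"][:,:,::-1])
print(proj(c,[[541,131.5,106],[541,131.5,28]],s))
c=vision.capture("top");cv2.imwrite("pics/t5.png",cv2.resize(c["image"][200:300,180:490,::-1],None,fx=2.5,fy=2.5))
E
```

```text
time_s: 11.48
eef_pos: [540.3, 130.3, 178.3]
ee_rot: [0.514, 0.485, 0.515, -0.486]
force: [0.3, 0.1, 0.1]
grip_width: 1.001
sg 1 turn(tool) [-0.0007  0.0002  0.0018] shift in goal axes mm [114.3378   0.7324  -1.1165]
sg -1 turn(tool) [ 3.1409  0.0029 -0.0004] shift in goal axes mm [114.3378  -0.7324   1.1165]
tool-axis shift now [114.336    0.9416  -1.1447] pos [540.3342 130.3425 178.3378] t 11.475 F [0.2819 0.1212 0.09  ] w 1.0008227304027772 q [ 0.0261  0.4005  1.4385 -0.0003  1.3044 -0.0317]
[[-0.0018  0.9983  0.0579]
 [-0.0003  0.0579 -0.9983]
 [-1.     -0.0018  0.0002]]
[[322.11974797 233.73420441]
 [322.10080455 203.81527171]]
```

View pics/w5.png

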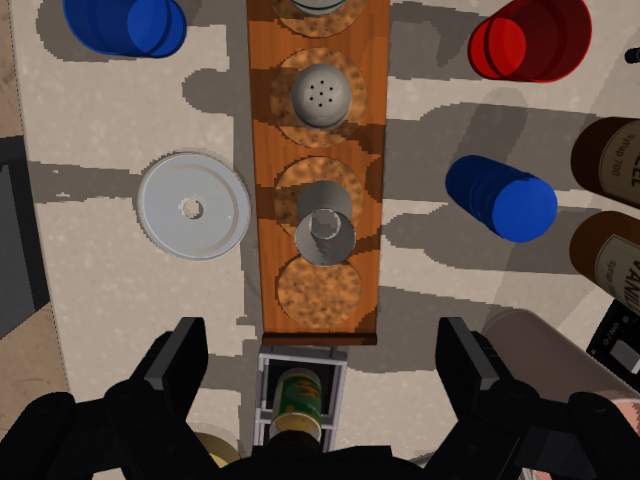

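View pics/t5.png

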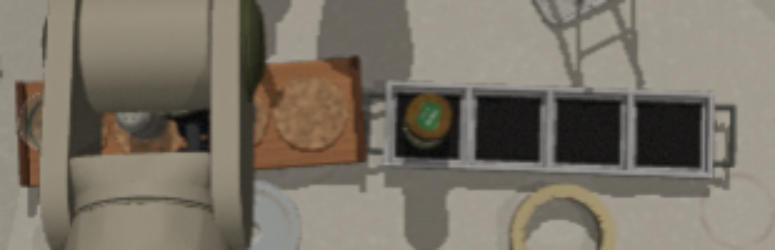

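```bash
python3 -m jog '[[[0.03,0.0027,0,0,0,0],[0.034,0,0,0,0,0],[0.03,0,0,0,0,0],[0.014,0,0,0,0,0],[0.006,0,0,0,0,0],[0,0,0,0,0,0]]]'; python3 -m jog '[[[0,0,0,0,0,0],[0,0,0,0,0,0],[0,0,0,0,0,0],[0,0,0,0,0,0],[0,0,0,0,0,0],[0,0,0,0,0,0],[0,0,0,0,0,0],[0,0,0,0,0,0]]]' 255 30;  python3 -m jog '[[[-0.006,0,0,0,0,0],[-0.012,0,0,0,0,0],[-0.01,0,0,0,0,0],[0,0,0,0,0,0]]]'
python3 - <<'E'
from rig import vision,ctrl
import cv2
from h import *
c=vision.capture("wrist");cv2.imwrite("pics/w6.png",c["image"][:,:,::-1])
c=vision.capture("scene");cv2.imwrite("pics/s6.png",cv2.resize(c["image"][150:300,160:350,::-1],None,fx=4,fy=4))
E
```

```text
time_s: 12.32
eef_pos: [543.8, 130.9, 65.9]
ee_rot: [0.514, 0.486, 0.514, -0.485]
force: [-0.2, 0.4, 0.5]
grip_width: 1.002
time_s: 13.32
eef_pos: [543.6, 131.2, 66.1]
ee_rot: [0.515, 0.485, 0.514, -0.485]
force: [-1.9, 0.7, 6.1]
grip_width: 0.414
time_s: 13.82
eef_pos: [543.9, 131.1, 94.5]
ee_rot: [0.515, 0.486, 0.514, -0.485]
force: [1.1, -0.6, -0.9]
grip_width: 0.411
```

View pics/w6.png

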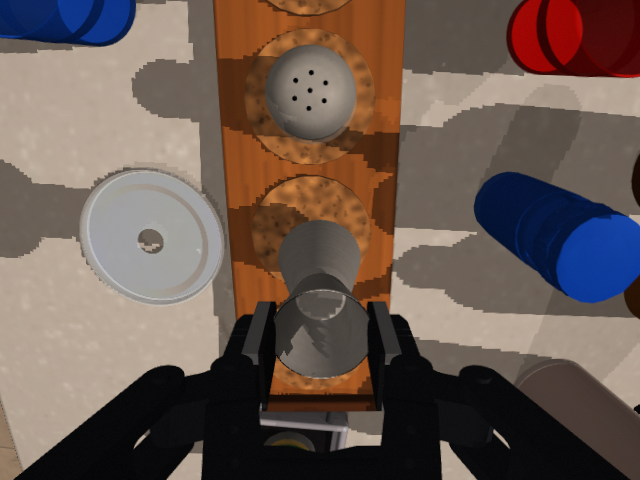

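View pics/s6.png

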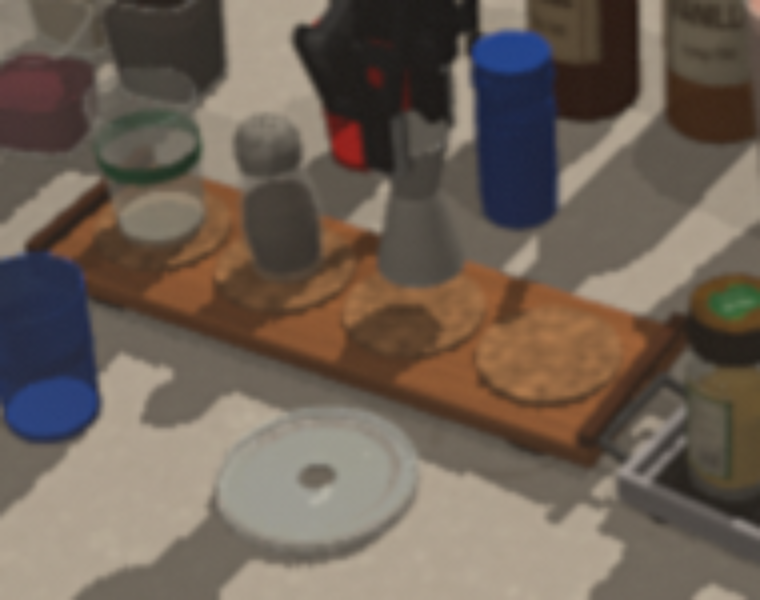

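```bash
python3 -m jog '[[[-0.015,0,0,0,0,0],[-0.028,0,0,0,0,0],[-0.028,0,0,0,0,0],[-0.015,0,0,0,0,0],[0,0,0,0.107,0,0],[0,0,0,0,0,0]]]';python3 rel.py 524.5 -140 48 -0.049
```

```text
time_s: 14.68
eef_pos: [543.2, 131.1, 179.3]
ee_rot: [-0.488, -0.512, -0.488, 0.512]
force: [0.5, 0.1, -1.4]
grip_width: 0.415
sg 1 turn(tool) [0.0008 0.     0.0005] shift in goal axes mm [131.331   -5.4142 271.6607]
sg -1 turn(tool) [-3.1407 -0.0008  0.0001] shift in goal axes mm [ 131.331     5.4142 -271.6607]
tool-axis shift now [131.3464  -5.5773 271.65  ] pos [543.2138 131.0695 179.331 ] t 14.675 F [ 0.4937  0.0544 -1.4217] w 0.4153037276850328 q [ 0.0271  0.4053  1.4288 -0.      1.308   0.0753]
[[-0.0005  0.9988 -0.0481]
 [-0.     -0.0481 -0.9988]
 [-1.     -0.0005  0.    ]]
```

```bash
python3 -m jog '[[[0,-0.0002,0.012,0,0,0],[0,-0.0005,0.028,0,0,0],[0,-0.0008,0.04,0,0,0],[0,-0.0008,0.04,0,0,0],[0,-0.0008,0.04,0,0,0],[0,-0.0008,0.04,0,0,0],[0,-0.0008,0.036,0,0,0],[0,-0.0005,0.024,0,0,0],[0,-0.0002,0.012,0,0,0],[0,0,0,0,0,0],[0,0,0,0,0,0]]]'; python3 -m jog '[[[0.012,0,0,0,0,0],[0.026,0,0,0,0,0],[0.028,0,0,0,0,0],[0.022,0,0,0,0,0],[0.012,0,0,0,0,0],[0.006,0,0,0,0,0],[0,0,0,0,0,0]]]';python3 rel.py 524.5 -140 48 -0.049
python3 - <<'E'
from rig import vision,ctrl
import cv2
from h import *
c=vision.capture("scene");cv2.imwrite("pics/s7.png",cv2.resize(c["image"][150:350,260:520,::-1],None,fx=3,fy=3))
E
```

```text
time_s: 16.05
eef_pos: [524.7, -139.6, 179.4]
ee_rot: [0.488, 0.512, 0.488, -0.512]
force: [0.4, 1.2, -1.2]
grip_width: 0.415
time_s: 16.92
eef_pos: [524.8, -140.3, 73.5]
ee_rot: [0.488, 0.512, 0.488, -0.512]
force: [0.0, -0.3, -1.0]
grip_width: 0.414
sg 1 turn(tool) [ 0.0002  0.0001 -0.0002] shift in goal axes mm [25.5218 -0.31   -0.2358]
sg -1 turn(tool) [-3.1414  0.0003  0.0001] shift in goal axes mm [25.5218  0.31    0.2358]
tool-axis shift now [25.5217 -0.3154 -0.2378] pos [ 524.7981 -140.2507   73.5218] t 16.925 F [ 0.0282 -0.2932 -1.0463] w 0.41374512314361617 q [-0.4769  0.4863  1.6052  0.      1.0499 -0.4281]
[[ 0.0002  0.9988 -0.0488]
 [-0.0001 -0.0488 -0.9988]
 [-1.      0.0002  0.0001]]
```

View pics/s7.png

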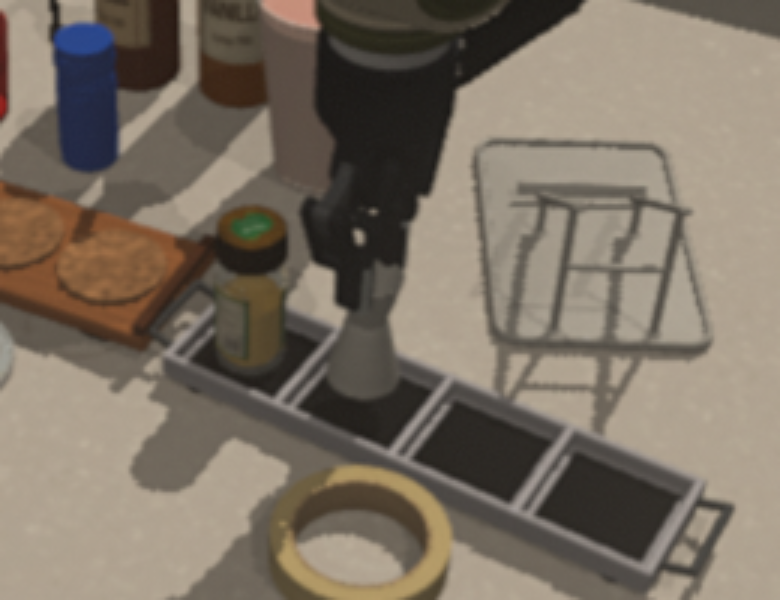

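Aligned over pocket 2; lowering until contact.

```bash
python3 -m jog '[[[0.008,0,0,0,0,0],[0.01,0,0,0,0,0],[0.004,0,0,0,0,0],[0.002,0,0,0,0,0],[0,0,0,0,0,0]]]'; python3 -m jog '[[[0.0007,0,0,0,0,0],[0.0007,0,0,0,0,0],[0,0,0,0,0,0]]]'; python3 -m jog '[[[0.0007,0,0,0,0,0],[0,0,0,0,0,0]]]'
```

```text
time_s: 17.6
eef_pos: [524.7, -140.3, 49.4]
ee_rot: [0.488, 0.512, 0.488, -0.512]
force: [0.0, -0.1, -0.7]
grip_width: 0.412
time_s: 17.98
eef_pos: [524.8, -140.4, 48.2]
ee_rot: [0.488, 0.512, 0.487, -0.512]
force: [-0.6, -0.2, 1.4]
grip_width: 0.416
time_s: 18.23
eef_pos: [524.9, -140.5, 48.1]
ee_rot: [0.488, 0.512, 0.487, -0.512]
force: [-2.1, -0.5, 7.0]
grip_width: 0.416
```

```bash
python3 -m jog '[[[-0.0006,0,0,0,0,0],[0,0,0,0,0,0],[0,0,0,0,0,0],[0,0,0,0,0,0],[0,0,0,0,0,0],[0,0,0,0,0,0]]]' 0; python3 -m jog '[[[-0.02,0,0,0,0,0],[-0.04,0,0,0,0,0],[-0.05,0,0,0,0,0],[-0.024,0,0,0,0,0],[0,0,0,0,0,0]]]'; python3 rel.py 535.3 215.8 180 0.0586
python3 - <<'E'
from rig import vision
import cv2
a=vision.capture("wrist")["image"][:,:,::-1]
cv2.imwrite("pics/w8.png",a)
E
```

```text
time_s: 18.98
eef_pos: [524.7, -140.3, 47.9]
ee_rot: [-0.488, -0.512, -0.488, 0.512]
force: [-0.0, -0.7, -0.1]
grip_width: 0.999
time_s: 19.6
eef_pos: [525.3, -140.6, 183.3]
ee_rot: [0.489, 0.512, 0.486, -0.512]
force: [-0.8, 0.3, -0.9]
grip_width: 1.002
sg 1 turn(tool) [-0.1076  0.0016 -0.003 ] shift in goal axes mm [   3.3231   30.8445 -355.2389]
sg -1 turn(tool) [ 3.034  -0.0046 -0.0024] shift in goal axes mm [  3.3231 -30.8445 355.2389]
tool-axis shift now [   2.7861   -7.4799 -356.5016] pos [ 525.3135 -140.6356  183.3231] t 19.6 F [-0.7539  0.3118 -0.8904] w 1.0024668519231184 q [-0.4771  0.367   1.4733 -0.      1.2978 -0.4281]
[[ 0.003   0.9988 -0.0489]
 [-0.0016 -0.0489 -0.9988]
 [-1.      0.0031  0.0014]]
```

View pics/w8.png

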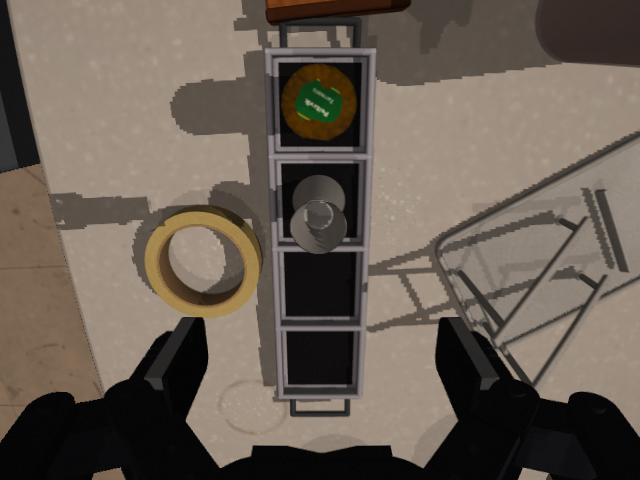

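```bash
python3 -m jog '[[[0,0,0,-0.107,0,0],[0,0.0038,-0.0444,0,0,0],[0,0.0038,-0.0444,0,0,0],[0,0.0038,-0.0444,0,0,0],[0,0.0038,-0.0444,0,0,0],[0,0.0038,-0.0444,0,0,0],[0,0.0038,-0.0444,0,0,0],[0,0.0038,-0.0444,0,0,0],[0,0.0038,-0.0444,0,0,0],[0,0,0,0,0,0],[0,0,0,0,0,0]]]'; python3 rel.py 535.3 215.8 65 0.0586
python3 - <<'E'
from rig import vision,ctrl
import cv2
from h import *
s=ctrl.sense();c=vision.capture("wrist")
cv2.imwrite("pics/w9.png",c["image"][:,:,::-1])
print(proj(c,[[535.3,215.8,114],[535.3,215.8,28]],s))
E
```

```text
time_s: 21.02
eef_pos: [534.0, 215.5, 180.6]
ee_rot: [0.514, 0.485, 0.515, -0.486]
force: [0.3, -0.4, -0.6]
grip_width: 0.994
sg 1 turn(tool) [-0.0006  0.0006  0.0022] shift in goal axes mm [115.5783   1.3216  -0.1852]
sg -1 turn(tool) [ 3.141   0.0035 -0.0009] shift in goal axes mm [115.5783  -1.3216   0.1852]
tool-axis shift now [115.5749   1.5767  -0.2535] pos [533.9915 215.5377 180.5783] t 21.025 F [ 0.2678 -0.3935 -0.565 ] w 0.9935069160035052 q [ 0.1804  0.4428  1.3699 -0.0003  1.3311  0.1225]
[[-0.0022  0.9983  0.058 ]
 [-0.0007  0.058  -0.9983]
 [-1.     -0.0022  0.0006]]
[[323.11209266 238.02688422]
 [322.88815398 204.19437853]]
```

View pics/w9.png

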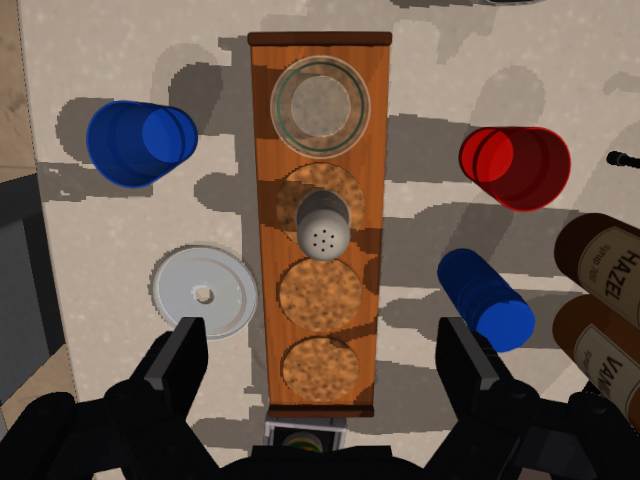

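```bash
python3 -m jog '[[[0.03,0.0013,0,0,0,0],[0.034,0,0,0,0,0],[0.03,0,0,0,0,0],[0.014,0,0,0,0,0],[0.008,0,0,0,0,0],[0,0,0,0,0,0]]]'; python3 -m jog '[[[0,0,0,0,0,0],[0,0,0,0,0,0],[0,0,0,0,0,0],[0,0,0,0,0,0],[0,0,0,0,0,0],[0,0,0,0,0,0],[0,0,0,0,0,0],[0,0,0,0,0,0]]]' 255 40;  python3 -m jog '[[[-0.006,0,0,0,0,0],[-0.012,0,0,0,0,0],[-0.025,0,0,0,0,0],[-0.03,0,0,0,0,0],[-0.026,0,0,0,0,0],[-0.015,0,0,0,0,0],[0,0,0,0.107,0,0],[0,0,0,0,0,0]]]'
python3 - <<'E'
from rig import vision,ctrl
import cv2
from h import *
c=vision.capture("wrist");cv2.imwrite("pics/w10.png",c["image"][:,:,::-1])
E
python3 rel.py 520.5 -219.6 47 -0.049
```

```text
time_s: 21.82
eef_pos: [536.0, 215.9, 66.2]
ee_rot: [0.514, 0.485, 0.514, -0.485]
force: [0.6, -0.6, 0.5]
grip_width: 1.0
time_s: 22.82
eef_pos: [536.0, 216.2, 66.5]
ee_rot: [0.515, 0.486, 0.514, -0.485]
force: [-0.3, 0.4, 6.2]
grip_width: 0.361
time_s: 23.82
eef_pos: [535.5, 216.1, 179.7]
ee_rot: [-0.488, -0.512, -0.488, 0.512]
force: [-0.2, -0.5, -0.9]
grip_width: 0.363
sg 1 turn(tool) [0.002  0.0002 0.0009] shift in goal axes mm [132.5791   6.3512 435.8527]
sg -1 turn(tool) [-3.1396 -0.0013  0.0003] shift in goal axes mm [ 132.5791   -6.3512 -435.8527]
tool-axis shift now [132.6701   5.5837 435.8355] pos [535.5046 216.0406 179.5791] t 23.875 F [ 0.2747 -0.85   -1.0545] w 0.362886913384068 q [ 0.1807  0.4462  1.3675 -0.      1.3288  0.2277]
[[-0.0009  0.9989 -0.047 ]
 [-0.0002 -0.047  -0.9989]
 [-1.     -0.0009  0.0002]]
```

View pics/w10.png

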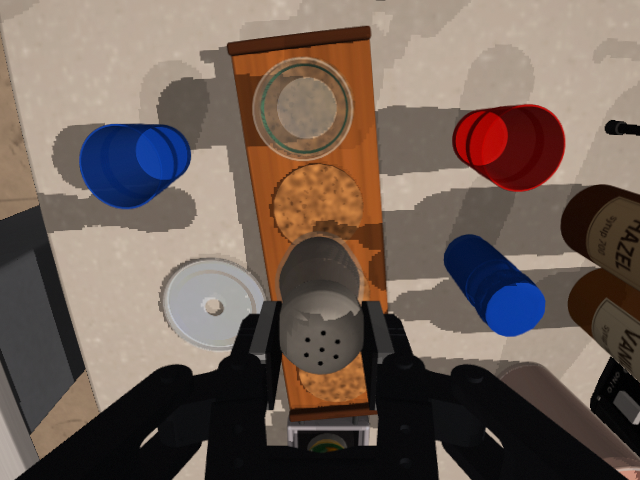

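```bash
python3 -m jog '[[[0,0.0003,0.016,0,0,0],[0,0.0005,0.034,0,0,0],[0,0.0006,0.046,0,0,0],[0,0.0006,0.046,0,0,0],[0,0.0006,0.046,0,0,0],[0,0.0006,0.046,0,0,0],[0,0.0006,0.046,0,0,0],[0,0.0006,0.046,0,0,0],[0,0.0006,0.046,0,0,0],[0,0.0006,0.034,0,0,0],[0,0.0006,0.02,0,0,0],[0,0.0001,0.01,0,0,0]]]'; python3 -m jog '[[[0,0,0,0,0,0],[0.012,0,0,0,0,0],[0.026,0,0,0,0,0],[0.028,0,0,0,0,0],[0.022,0,0,0,0,0],[0.012,0,0,0,0,0],[0.006,0,0,0,0,0],[0,0,0,0,0,0]]]';python3 rel.py 520.5 -219.6 48.5 -0.049
python3 - <<'E'
from rig import vision,ctrl
import cv2
from h import *
c=vision.capture("scene");cv2.imwrite("pics/s11.png",cv2.resize(c["image"][150:350,260:520,::-1],None,fx=3,fy=3))
E
```

```text
time_s: 25.38
eef_pos: [520.3, -220.4, 179.7]
ee_rot: [-0.487, -0.512, -0.488, 0.512]
force: [-0.2, -0.0, -1.0]
grip_width: 0.361
time_s: 26.38
eef_pos: [520.8, -219.6, 74.0]
ee_rot: [0.488, 0.512, 0.488, -0.512]
force: [-0.5, 0.2, -1.6]
grip_width: 0.363
sg 1 turn(tool) [ 0.0003  0.0001 -0.0001] shift in goal axes mm [25.5197 -0.2857  0.0551]
sg -1 turn(tool) [-3.1413  0.0002  0.0002] shift in goal axes mm [25.5197  0.2857 -0.0551]
tool-axis shift now [25.5197 -0.2893  0.0518] pos [ 520.7881 -219.5589   74.0197] t 26.375 F [-0.5002  0.2369 -1.6092] w 0.3625360780019832 q [-0.6062  0.528   1.5349 -0.      1.0785 -0.5575]
[[ 0.0001  0.9988 -0.0487]
 [-0.0001 -0.0487 -0.9988]
 [-1.      0.0001  0.0001]]
```

View pics/s11.png

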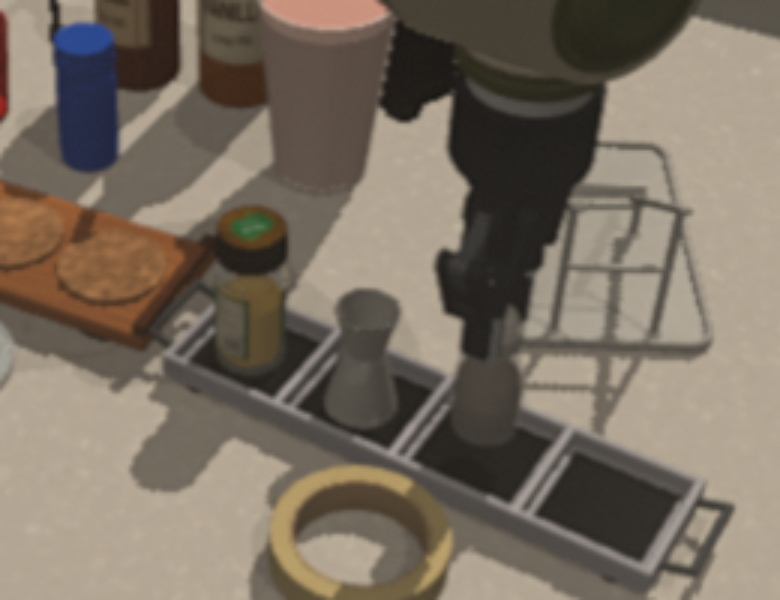

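```bash
python3 -m jog '[[[0.008,0,0,0,0,0],[0.009,0,0,0,0,0],[0.004,0,0,0,0,0],[0.002,0,0,0,0,0],[0,0,0,0,0,0]]]'; python3 -m jog '[[[0.0007,0,0,0,0,0],[0.0007,0,0,0,0,0],[0,0,0,0,0,0]]]'; python3 -m jog '[[[0.0007,0,0,0,0,0],[0.0007,0,0,0,0,0],[0,0,0,0,0,0]]]'
```

```text
time_s: 27.05
eef_pos: [520.7, -219.7, 50.9]
ee_rot: [-0.488, -0.512, -0.488, 0.512]
force: [-1.1, -0.0, -1.1]
grip_width: 0.365
time_s: 27.42
eef_pos: [520.7, -219.7, 49.5]
ee_rot: [0.488, 0.512, 0.488, -0.512]
force: [-0.2, 0.2, -1.2]
grip_width: 0.358
time_s: 27.8
eef_pos: [520.8, -219.8, 48.5]
ee_rot: [0.488, 0.512, 0.487, -0.512]
force: [-1.5, 0.5, 4.5]
grip_width: 0.359
```

Contact at the expected height; release.

```bash
python3 -m jog '[[[0,0,0,0,0,0],[0,0,0,0,0,0],[0,0,0,0,0,0],[0,0,0,0,0,0],[0,0,0,0,0,0],[0,0,0,0,0,0]]]' 0; python3 -m jog '[[[-0.02,0,0,0,0,0],[-0.04,0,0,0,0,0],[-0.05,0,0,0,0,0],[-0.022,0,0,0,0,0],[0,0,0,0,0,0]]]'; python3 rel.py 529 292.3 180 0.0586
python3 - <<'E'
from rig import vision
import cv2
a=vision.capture("wrist")["image"][:,:,::-1]
cv2.imwrite("pics/w12.png",a)
E
```

```text
time_s: 28.55
eef_pos: [520.7, -219.7, 48.1]
ee_rot: [-0.488, -0.512, -0.488, 0.512]
force: [0.4, 0.2, 0.2]
grip_width: 1.0
time_s: 29.18
eef_pos: [521.2, -220.0, 181.3]
ee_rot: [0.489, 0.512, 0.487, -0.512]
force: [0.4, -0.7, -0.4]
grip_width: 1.003
sg 1 turn(tool) [-0.1076  0.0018 -0.0025] shift in goal axes mm [   1.3467   37.8153 -510.9778]
sg -1 turn(tool) [ 3.034  -0.0038 -0.0027] shift in goal axes mm [  1.3467 -37.8153 510.9778]
tool-axis shift now [   0.4655  -17.2739 -512.0855] pos [ 521.1758 -220.0154  181.3467] t 29.175 F [ 0.4003 -0.7065 -0.3789] w 1.0027873300751937 q [-0.6065  0.4167  1.4067 -0.      1.3151 -0.5575]
[[ 0.0025  0.9988 -0.049 ]
 [-0.0018 -0.049  -0.9988]
 [-1.      0.0026  0.0016]]
```

View pics/w12.png

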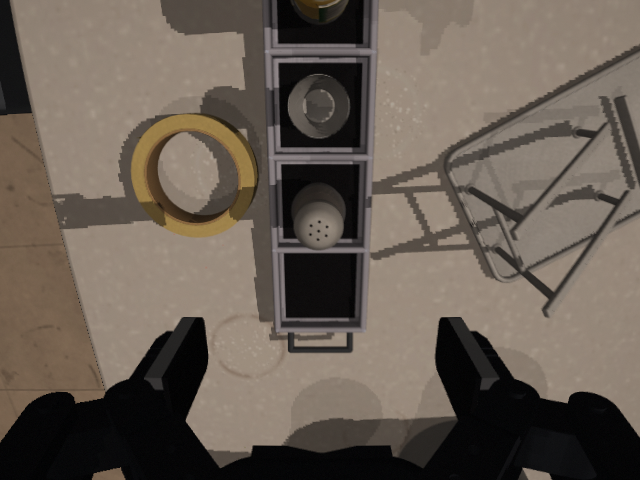

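Shaker (319,215) stands in pocket 3. Now the glass.

```bash
python3 -m jog '[[[0,0,0,-0.107,0,0],[0,0.0038,-0.0511,0,0,0],[0,0.0038,-0.0511,0,0,0],[0,0.0038,-0.0511,0,0,0],[0,0.0038,-0.0511,0,0,0],[0,0.0038,-0.0511,0,0,0],[0,0.0038,-0.0511,0,0,0],[0,0.0038,-0.0511,0,0,0],[0,0.0038,-0.0511,0,0,0],[0,0.0038,-0.0511,0,0,0],[0,0.0038,-0.0511,0,0,0],[0,0,0,0,0,0]]]'; python3 -m jog '[[[0,0,0,0,0,0]]]';  python3 rel.py 529 292.3 65 0.0586
python3 - <<'E'
from rig import vision,ctrl
import cv2
from h import *
s=ctrl.sense();c=vision.capture("wrist")
cv2.imwrite("pics/w13.png",c["image"][:,:,::-1])
print(proj(c,[[529,292.3,110],[529,292.3,30]],s))
E
```

```text
time_s: 30.72
eef_pos: [527.6, 295.3, 177.6]
ee_rot: [0.515, 0.483, 0.516, -0.485]
force: [1.1, -0.9, -0.1]
grip_width: 1.001
time_s: 30.85
eef_pos: [528.5, 292.1, 178.5]
ee_rot: [0.514, 0.484, 0.515, -0.486]
force: [0.2, -0.5, 0.4]
grip_width: 0.999
sg 1 turn(tool) [-0.0005  0.0009  0.0024] shift in goal axes mm [113.5494   0.472   -0.1275]
sg -1 turn(tool) [ 3.1411  0.0038 -0.0014] shift in goal axes mm [113.5494  -0.472    0.1275]
tool-axis shift now [113.5478   0.7488  -0.2288] pos [528.5363 292.145  178.5494] t 30.85 F [ 0.1738 -0.5227  0.4419] w 0.9986976635905193 q [ 0.3113  0.507   1.2771 -0.0003  1.3601  0.2533]
[[-0.0024  0.9983  0.058 ]
 [-0.001   0.058  -0.9983]
 [-1.     -0.0024  0.0009]]
[[321.77179598 237.06386289]
 [321.89165988 205.42032952]]
```

View pics/w13.png

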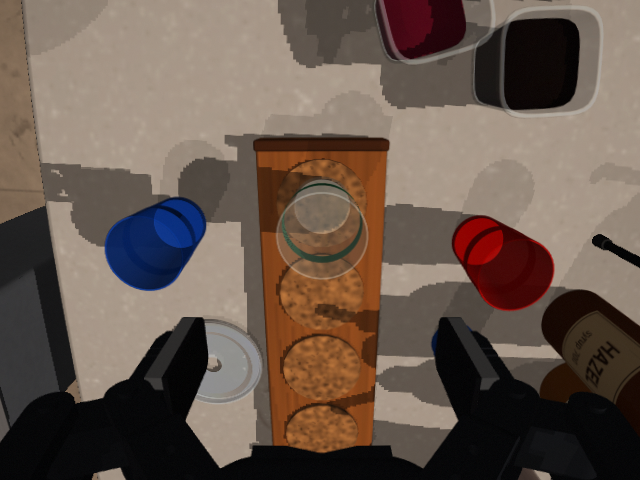

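```bash
python3 -m jog '[[[0.03,0.0005,0,0,0,0],[0.034,0,0,0,0,0],[0.03,0,0,0,0,0],[0.012,0,0,0,0,0],[0.0075,0,0,0,0,0],[0,0,0,0,0,0]]]'; python3 -m jog '[[[0,0,0,0,0,0],[0,0,0,0,0,0],[0,0,0,0,0,0],[0,0,0,0,0,0],[0,0,0,0,0,0],[0,0,0,0,0,0],[0,0,0,0,0,0]]]' 255 40;  python3 -m jog '[[[-0.006,0,0,0,0,0],[-0.012,0,0,0,0,0],[-0.025,0,0,0,0,0],[-0.03,0,0,0,0,0],[-0.026,0,0,0,0,0],[-0.015,0,0,0,0,0],[0,0,0,0.107,0,0],[0,0,0,0,0,0]]]'
python3 - <<'E'
from rig import vision,ctrl
import cv2
from h import *
c=vision.capture("wrist");cv2.imwrite("pics/w14.png",c["image"][:,:,::-1])
E
python3 rel.py 516.6 -299.5 47 -0.049
```

```text
time_s: 31.65
eef_pos: [529.8, 292.5, 67.0]
ee_rot: [0.514, 0.486, 0.514, -0.485]
force: [-0.6, -0.3, 0.1]
grip_width: 0.997
time_s: 32.52
eef_pos: [529.8, 292.9, 67.9]
ee_rot: [0.515, 0.486, 0.514, -0.485]
force: [-2.6, -1.1, 5.9]
grip_width: 0.647
time_s: 33.52
eef_pos: [529.3, 292.6, 180.5]
ee_rot: [-0.488, -0.512, -0.488, 0.512]
force: [-0.4, -0.4, -1.3]
grip_width: 0.643
sg 1 turn(tool) [0.0021 0.0003 0.0007] shift in goal axes mm [133.3384  16.3307 592.0447]
sg -1 turn(tool) [-3.1395 -0.0011  0.0005] shift in goal axes mm [ 133.3384  -16.3307 -592.0447]
tool-axis shift now [133.4989  15.2008 592.0386] pos [529.2875 292.6339 180.3384] t 33.575 F [ 0.0672  0.8955 -1.7799] w 0.6475347379205275 q [ 0.3116  0.5066  1.273  -0.      1.3628  0.3585]
[[-0.0007  0.9989 -0.0469]
 [-0.0003 -0.0469 -0.9989]
 [-1.     -0.0007  0.0003]]
```

View pics/w14.png

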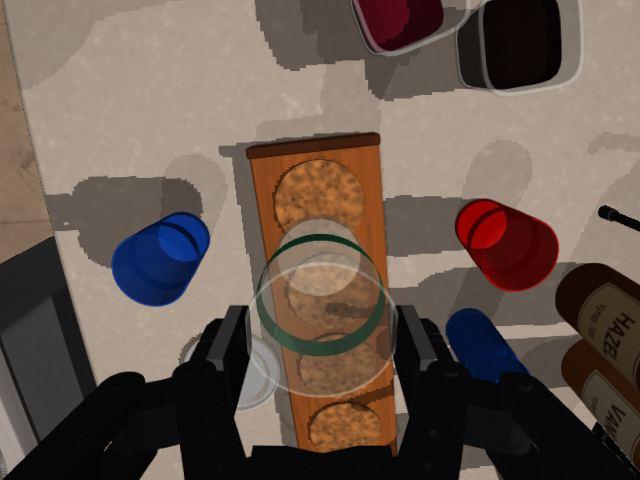

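```bash
python3 -m jog '[[[0,0.0004,0.016,0,0,0],[0,0.0009,0.032,0,0,0],[0,0.0013,0.046,0,0,0],[0,0.0013,0.046,0,0,0],[0,0.0013,0.046,0,0,0],[0,0.0013,0.046,0,0,0],[0,0.0013,0.046,0,0,0],[0,0.0013,0.046,0,0,0],[0,0.0013,0.046,0,0,0],[0,0.0013,0.046,0,0,0],[0,0.0013,0.046,0,0,0],[0,0.0013,0.046,0,0,0]]]'; python3 -m jog '[[[0,0.0011,0.04,0,0,0],[0,0.0008,0.028,0,0,0],[0,0.0004,0.016,0,0,0],[0,0,0,0,0,0],[0.012,0,0,0,0,0],[0.026,0,0,0,0,0],[0.028,0,0,0,0,0],[0.022,0,0,0,0,0],[0.012,0,0,0,0,0],[0.006,0,0,0,0,0],[0,0,0,0,0,0]]]';python3 rel.py 516.6 -299.5 49 -0.049
python3 - <<'E'
from rig import vision,ctrl
import cv2
from h import *
c=vision.capture("scene");cv2.imwrite("pics/s15.png",cv2.resize(c["image"][150:350,260:520,::-1],None,fx=3,fy=3))
E
```

```text
time_s: 35.08
eef_pos: [517.9, -217.5, 180.5]
ee_rot: [-0.488, -0.512, -0.488, 0.512]
force: [0.6, -0.4, -2.1]
grip_width: 0.648
time_s: 36.45
eef_pos: [517.2, -299.2, 74.7]
ee_rot: [0.488, 0.512, 0.488, -0.512]
force: [0.6, 0.5, -0.7]
grip_width: 0.645
sg 1 turn(tool) [ 0.0003  0.0001 -0.0002] shift in goal axes mm [25.73   -0.5657  0.287 ]
sg -1 turn(tool) [-3.1413  0.0003  0.0001] shift in goal axes mm [25.73    0.5657 -0.287 ]
tool-axis shift now [25.7299 -0.5699  0.285 ] pos [ 517.1791 -299.241    74.73  ] t 36.45 F [ 0.5915  0.489  -0.6715] w 0.6451776399727964 q [-0.7204  0.5906  1.427   0.      1.1238 -0.6718]
[[ 0.0002  0.9988 -0.0487]
 [-0.0001 -0.0487 -0.9988]
 [-1.      0.0002  0.0001]]
```

View pics/s15.png

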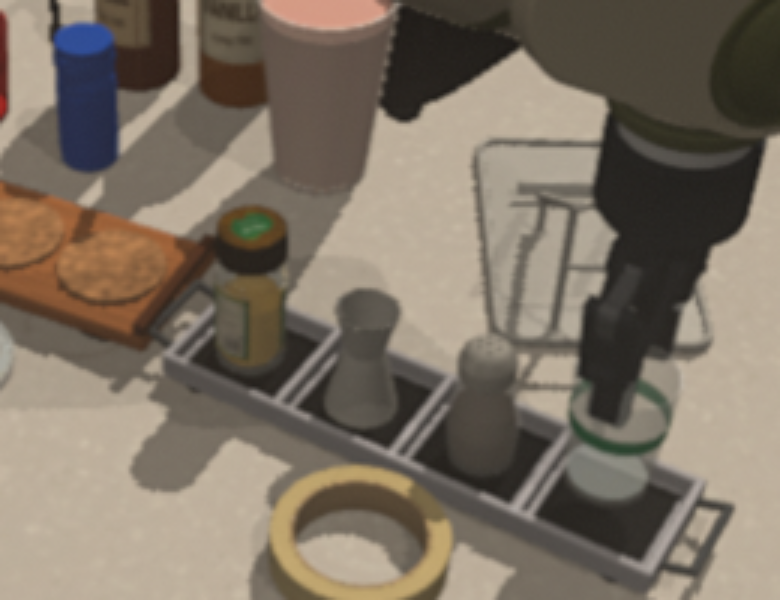

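```bash
python3 -m jog '[[[0.008,0,0,0,0,0],[0.009,0,0,0,0,0],[0.004,0,0,0,0,0],[0.002,0,0,0,0,0],[0,0,0,0,0,0]]]'; python3 -m jog '[[[0.0007,0,0,0,0,0],[0.0007,0,0,0,0,0],[0,0,0,0,0,0]]]'; python3 -m jog '[[[0.0007,0,0,0,0,0],[0.0007,0,0,0,0,0],[0,0,0,0,0,0]]]'
```

```text
time_s: 37.12
eef_pos: [517.1, -299.4, 51.6]
ee_rot: [-0.488, -0.512, -0.488, 0.512]
force: [0.5, -0.0, -0.4]
grip_width: 0.645
time_s: 37.5
eef_pos: [517.1, -299.4, 50.2]
ee_rot: [0.488, 0.512, 0.488, -0.512]
force: [0.5, -0.4, -0.0]
grip_width: 0.648
time_s: 37.88
eef_pos: [517.2, -299.8, 50.0]
ee_rot: [-0.488, -0.512, -0.487, 0.512]
force: [-3.4, 0.6, 7.5]
grip_width: 0.65
```

```bash
python3 -m jog '[[[-0.0005,0,0,0,0,0],[0,0,0,0,0,0],[0,0,0,0,0,0],[0,0,0,0,0,0],[0,0,0,0,0,0],[0,0,0,0,0,0]]]' 0; python3 -m jog '[[[-0.02,0,0,0,0,0],[-0.04,0,0,0,0,0],[-0.05,0,0,0,0,0],[-0.04,0,0,0,0,0],[-0.03,0,-0.04,0,0,0],[-0.02,0,-0.06,0,0,0],[0,0,-0.06,0,0,0],[0,0,0,0,0,0],[0,0,0,0,0,0]]]'
python3 - <<'E'
from rig import vision,ctrl
import cv2,pickle
s=ctrl.sense();print(s["eef_pos"]);c=vision.capture("wrist")
cv2.imwrite("pics/w16.png",c["image"][:,:,::-1]);pickle.dump((c,s),open("w16.pkl","wb"))
c=vision.capture("scene");cv2.imwrite("pics/s16.png",cv2.resize(c["image"][150:350,260:520,::-1],None,fx=3,fy=3))
E
```

```text
time_s: 38.62
eef_pos: [517.1, -299.4, 49.3]
ee_rot: [0.488, 0.512, 0.488, -0.512]
force: [0.8, 0.1, -0.7]
grip_width: 0.994
time_s: 39.75
eef_pos: [524.9, -140.7, 249.0]
ee_rot: [-0.488, -0.512, -0.488, 0.512]
force: [0.3, -0.1, 0.7]
grip_width: 0.996
[ 524.86604131 -140.65889081  249.02533818]
```

View pics/w16.png

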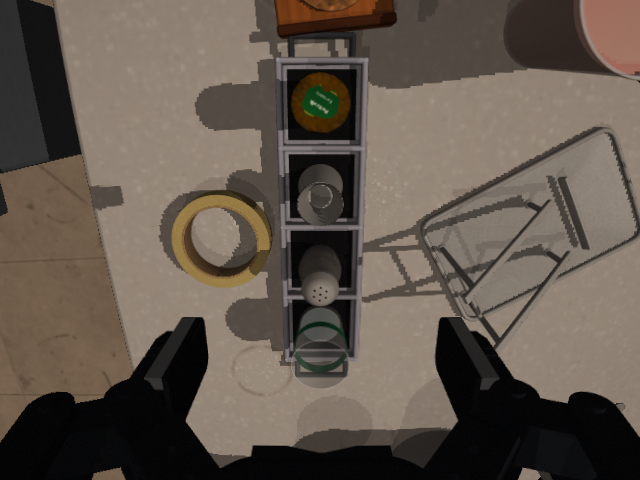

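View pics/s16.png

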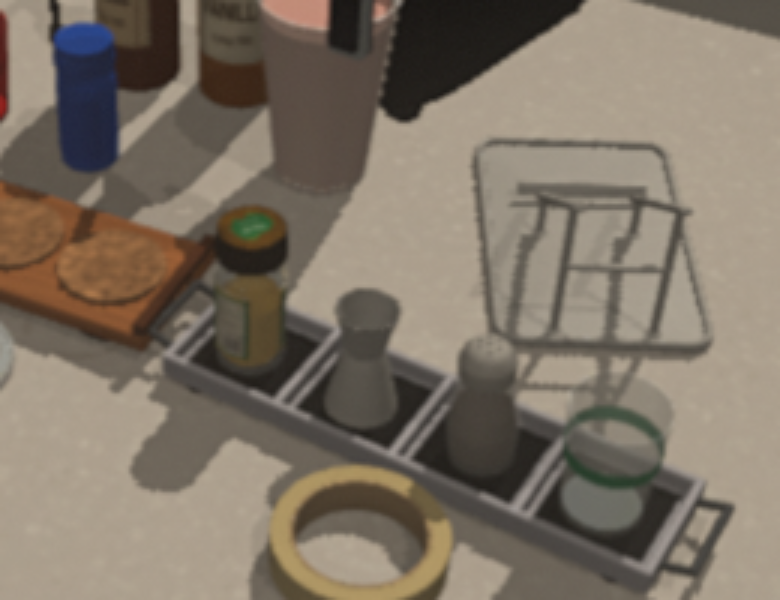

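Run:
```python
from h import *; import pickle
np.set_printoptions(precision=1,suppress=True)
c,s=pickle.load(open("w16.pkl","rb"))
P=toplane(c,[(320.5,102),(320,202),(320.5,289),(320.5,362)],[115,88,96,92],s)
C=toplane(c,[(277,59),(368,60),(283,362),(358,362)],[22]*4,s);print("corners",C,C.mean(0))
o=np.array([522.5,-179.7]);a=-.049;R=np.array([[np.cos(a),-np.sin(a)],[np.sin(a),np.cos(a)]])
print("in caddy (top cam)",(P[:,:2]-o)@R); print("in caddy (wrist)",(P[:,:2]-C.mean(0)[:2])@R)
```

```text
corners [[ 490.8  -20.5   22. ]
 [ 573.8  -25.4   22. ]
 [ 470.6 -345.6   22. ]
 [ 558.1 -349.8   22. ]] [ 523.3 -185.3   22. ]
in caddy (top cam) [[   0.4  119.8]
 [  -0.1   39.2]
 [   0.3  -37.7]
 [   0.2 -117.5]]
in caddy (wrist) [[  -0.7  125.3]
 [  -1.2   44.7]
 [  -0.8  -32.1]
 [  -0.9 -111.9]]
```

```bash
python3 -c "
from rig import workorder
print(workorder.finish_job())"
```

```text
the job is handed in; nothing more can be done
None
```

I moved all four things into the caddy in reverse order, one per pocket. From left to right the riser held the glass, shaker, jigger and spice jar. The caddy now holds the spice jar, jigger, shaker and glass. I handed the job in at about 40 s on the robot's clock, with the gripper open and raised clear. No verdict was reported.

- **Upright and seated:** the last wrist and scene pictures show all four upright in their own pockets. Each made floor contact at the expected height before I released it.
- **Position:** from the top tops' pixels and the caddy frame measured by the overhead camera, each thing is within about 3 mm of its pocket centre; 18 mm is allowed.
- **Disagreement:** placing the caddy by its corners in the wrist picture instead gave offsets of about 5–8 mm along y. Its far corners were hard to see there, and the result is still inside the limit.
- **Unexpected grip:** the gripper closed to about 31 mm on the shaker, less than the 44 mm body I expected. It seems to have caught a narrower neck, but it held and set down straight.

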